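# Shut the analyser sash and hold the stream selector at the third stop

### The arm

A 6-joint arm with a two-finger parallel gripper is mounted at the origin on the work surface. World frame = base frame: x ahead of the robot, y to its left, z up, the work surface at z = 0. Lengths are in m, angles in rad, forces in N, time in s.
With the tool pointing down it reaches from about 0.375 to 0.9 m from the base axis. Payload 3.1 kg.
Tool frame: the origin (TCP) lies between the finger pads; the fingertips stand 8 mm ahead of it and the grasp point (between the pads) lies 11 mm behind it; z points along the fingers, y is the line along which they close (so a half turn about z gives the same grasp; the last joint's range is limited). The gripper opens to 85 mm and grips with 20 to 120 N. Pads are 22 mm wide; open, the fingers measure 114 mm over their backs; the gripper's body (76 mm by 85 mm) begins 54 mm behind the grasp point. The pads swing forward as they close: fully open they stand 13 mm farther back than shut.
Start: joints at [1.119, 0.527, 1.433, -0, 1.181, -0.178], TCP at [0.169, 0.602, 0.239] pointing down, gripper open.
Joint ranges: [-3.08, 3.08], [-0.75, 2.2], [0.22, 2.44], [-1.43, 4.57], [0, 2.65], [-2.85, 2.85]. Speed limits (rad/s): [2.79, 2.79, 3.14, 3.14, 3.14, 3.14].

### API

Orientations are given as a unit quaternion [x, y, z, w].
In Python, from station import readout, cams, sign_off gives the robot as it stands.
- The arm moves only by the tool send_rows, never from a script. Its argument "commands" is text: rows parted by semicolons, each of 5 numbers parted by spaces: the finger opening in mm, from 0 to 85.4, then the shift along the tool's x, y, z each as a share of 0.02 m, from -1 to 1, then the turn about the tool's z as a share of 4 degrees, from -1 to 1. In form: grip dx dy dz spin; .... A call has 1 to 20 rows; each row shifts and turns the commanded pose from where the row before left it, along the tool's axes as they then stand; what a row does not reach is not made up. A row lasts 1/12 s, in which the tool goes at most 41.7 mm and 7.16 degrees, less where a joint would pass 70% of its speed; a pose out of reach is approached as far as the arm can. A call with a number of a shift or a turn outside -1 to 1 is refused whole. A call with a gripper value outside its range is refused whole. The fingers move at their own pace and stop on an object; "grip_force" is the grip in N (left out, the last holds). Time passes only in rows, so rows that do not move let the fingers close. It gives the time, the measured TCP pose, the force, the opening and the grip force at its end, in the units of the state.
- readout.sense(): the state, without advancing time (a new reading comes with each control period).
- cams.snapshot(name): name is "side" or "top" or "wrist"; returns a dict with "pixels" (400x640x3 uint8, red, green, blue), "intrinsics" (3x3 intrinsics, pixels), "eye" and "rotation" of the camera in the world. Camera axes: x right, y down, z forward; pixel columns grow to the right and rows downward; lengths in m; the calibration is good to about 2 mm. A picture is of the moment at which its call begins. There is no depth.
- sign_off(): hands the job in; it is judged then, once.
The state is a dict: "t": time; "q": joint angles; "qd": joint speeds; "tau": joint torques, N m; "tcp_pos": TCP position; "tool_rot": TCP orientation; "force": force on the tool from outside, world axes, zero at the start; "ft_torque": the same for the moment, N m; "finger_gap": opening from 0.0 (shut) to 1.0 (fully open); "gripper_force": force on a finger pad.
Only numpy, scipy, OpenCV 4.12 (cv2) and the standard library are available. Lean on these libraries where they do the work, as an engineer would, in place of code of your own. Each camera call takes 0.05 s, during which the arm holds its last target. There are 200 camera calls.

### The job

Slide the flow analyser's glass sash (the one with the blue bar handle) down until it is fully shut. Only then grip the black bar of the stream selector and turn it clockwise three clicks, from park to the third stop and not on towards the fourth; it springs back to park if let go, so finish still gripping it, steady, at the third stop. Leave the loose things on the bench where they stand.

Things in the scene. Friction and masses are not known exactly. Their poses are not given: they have to be found in the camera images.
- sash_handle (a point): Centre of the sash's handle: a level blue bar 14 mm thick, 160 mm long (this frame's y), on two 10 mm stems 66 mm either side of the centre. x points into the analyser, away from the operator; z up. The glass is 50 mm behind it, the top rail 45 mm (about 38 mm clear); the rail's top edge is 8 mm above this point. 232 mm above the bench when the sash is shut
- sash (a joint): How far the sash (clear pane in aluminium rails, in front of the analyser's compartment) is raised, m: 0 = shut on its sill, 0.11 = fully up. It slides vertically and stays where it is left; about 4 N moves it down, about 12 N up
- analyser: White flow analyser, 340 mm deep (x), 380 mm wide (y), base 90 mm high, glass compartment on it 245 mm high. Origin: centre of its underside; its front faces -x and lies 5 mm nearer the operator than the handle's centre. The sash runs between two posts 305 mm high, at x = -115 mm, y = -179 and +179 mm. It does not move
- grip_center (a point): Centre (half-way up) of the selector's grip bar, on its vertical turning axis: an upright black bar 46 mm long (this frame's x), 14 mm wide (y), 40 mm tall (z), its top 20 mm above this point. White line on its top and red pointer at its -x end. The frame turns with the knob. 85 mm above the bench
- grip_bar: The turning part: the same grip bar with its hub and index plate in one piece (origin on the axis, 29 mm below the bar's centre; same axes)
- selector_base: The stream selector valve, fixed to the bench. Origin: on the knob's axis, at the bench. Foot 120 x 110 mm. Under the grip bar: black hub 40 mm across up to 65 mm above the bench, toothed index plate 65 mm across up to 60 mm, grey dial 108 mm across up to 54 mm; a roller block 62 mm high stands 56 to 80 mm from the axis on +x. At park the grip bar's axes are those of this frame
- selector (a joint): Selector angle from park (0), rad, clockwise from above positive. Stops every pi/8 (22.5 degrees): white dot on the dial = park, then six black dots; the third is at 1.178. A sprung roller clicks into a notch at each: torque is highest just past a notch (0.17 N m), lowest dropping into the next (0.09). A return spring (0.13 N m), stronger than the notches, turns it back to park if let go
- beaker: large clear glass beaker, 84 mm across, 115 mm tall; a bystander, to be left where it is. Origin at the centre of its underside
- small_beaker: small clear glass beaker, 54 mm across, 65 mm tall; a bystander, to be left where it is. Origin at the centre of its underside
- wash_bottle: clear plastic bottle with a white cap, 58 mm across, 140 mm tall; a bystander, to be left where it is. Origin at the centre of its underside
- amber_bottle: amber glass bottle with a black cap, 68 mm across, 150 mm tall; a bystander, to be left where it is. Origin at the centre of its underside
- black_cap: black plastic cap, 52 mm across, 42 mm tall; a bystander, to be left where it is. Origin at the centre of its underside
- vial_rack: blue plastic rack with six white-capped vials, 70 x 130 mm, 71 mm tall; a bystander, to be left where it is. Origin at the centre of its underside
- spatula: spatula lying flat, 170 mm long; a bystander, to be left where it is. Origin at its middle on the bench
Things that resemble listed ones, but are neither listed nor needed, are in the scene too. What is shaped like the selector_base but purple is not meant.

How it is judged:
On the way, in this order (a step that is already met when the one before it is completed fails the run):
1. the sash is fully shut (value of joint sash below 0.005 m), for 0.2 s.
2. the selector is held at its third stop (value of joint selector between 1.0681 and 1.2881 rad and contact force between the fingers and grip_bar above 1 N), for 0.3 s.
At the end, for the whole second after the job is handed in: The sash is shut (within 5 mm of its sill) and the fingers still grip the selector's bar (more than 1 N), steady (under 0.15 rad/s) at the third stop, 1.178 rad from park to within 0.11 rad (all of step 2 and value of joint sash below 0.005 m and velocity of joint selector between -0.15 and 0.15 rad/s); the arm keeps its last pose, push and grip.
It fails at once if the selector is turned off its park stop while the sash is not shut (value of joint selector above 0.2 rad and value of joint sash above 0.01 m).
It fails at once if the selector is turned past the third stop towards the fourth (more than half a click beyond it) (value of joint selector above 1.374 rad).
It fails at once if a bystander is moved by more than 25 mm (distance of any of beaker, small_beaker, wash_bottle, amber_bottle, black_cap, vial_rack, spatula from where it was at the start of the episode above 0.025 m).
It also fails if it takes over 61 s, if anything falls off the work surface, if the arm or the gripper's body presses on something with over 40 N, if the wrist force passes 120 N, or if a joint passes its speed limit or range.

## Working session

There is one attempt and no reset: what is moved stays moved. The work goes in short steps, Python scripts to look and compute and a tool call to move; the robot and the scene stay as the last step left them, time stands still between calls to the robot, and variables do not carry over. Pictures are saved under pics/ and viewed, at most 10 in all, crops included, and the job is handed in when it is done.

Besides the shell and the picture viewer there is one more tool, called after ">>>" as a command line: name --argument value ..., lists and objects as JSON in quotes. send_rows: Moves the arm, as the interface text tells. Its arguments: {"type":"object","properties":{"commands":{"type":"string"},"grip_force":{"type":"number"}},"required":["commands"]}

```bash
mkdir -p pics; cat > h.py <<'E'
import numpy as np, cv2
from station import readout, cams, sign_off
def snap(n,f=None):
    s=cams.snapshot(n); s['K']=np.array(s['intrinsics']);s['R']=np.array(s['rotation']);s['e']=np.array(s['eye'])
    if f: cv2.imwrite('pics/'+f,s['pixels'][:,:,::-1])
    return s
def ray(s,u,v):
    d=s['R']@np.linalg.solve(s['K'],[u,v,1.]); return s['e'],d/np.linalg.norm(d)
def plane(s,u,v,z):
    e,d=ray(s,u,v); return e+d*(z-e[2])/d[2]
def proj(s,p):
    c=s['R'].T@(np.array(p)-s['e']); q=s['K']@c; return q[:2]/q[2]
def tri(rs):
    A=np.zeros((3,3));b=np.zeros(3)
    for e,d in rs:
        P=np.eye(3)-np.outer(d,d);A+=P;b+=P@e
    return np.linalg.solve(A,b)
E
python3 - <<'E'
from h import *
for n in('side','top'):
    s=snap(n,n+'0.png');print(n,s['e'],s['R'].round(3).tolist(),s['K'][0,0])
    np.savez(n+'0.npz',pixels=s['pixels'],K=s['K'],R=s['R'],e=s['e'])
print(readout.sense())
E
```

```text
side [0.25694768 0.71559198 1.18978623] [-0.109, 0.937, -0.33, 0.04] 388.74693092524103
top [ 0.31904029 -0.12285278  1.71400343] [-0.704, 0.709, -0.021, 0.036] 390.4267563139684
{'t': 0.1, 'q': array([ 1.11854817e+00,  5.28392885e-01,  1.43377636e+00, -1.67574241e-05,
        1.18141455e+00, -1.78513853e-01]), 'qd': array([-0.00155333, -0.00303656, -0.00270107, -0.00018036, -0.00113257,
        0.00080926]), 'tau': array([-2.65251083e-04, -4.43306994e+01, -1.78585500e+01, -2.11799970e-04,
        3.92632835e-03,  1.03144424e-05]), 'tcp_pos': array([0.16865818, 0.60115499, 0.23841867]), 'tool_rot': array([ 1.36437010e-01,  9.90648248e-01, -9.48872528e-04, -3.01439211e-04]), 'force': array([ 0.35386975, -0.07788784,  0.58879187]), 'ft_torque': array([ 0.03846345, -0.04115715, -0.05747607]), 'gripper_force': 0.0, 'finger_gap': 0.9994385970615215}
```

View pics/side0.png

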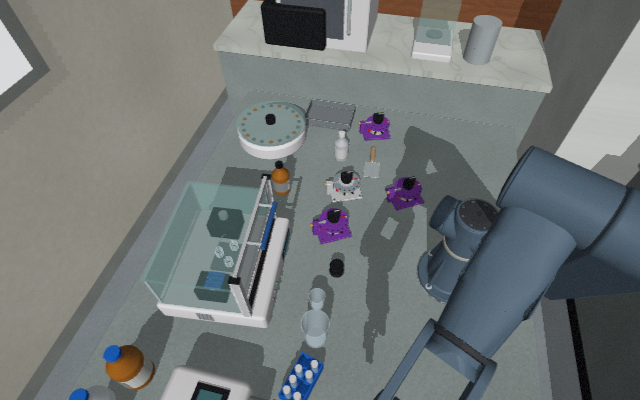

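View pics/top0.png

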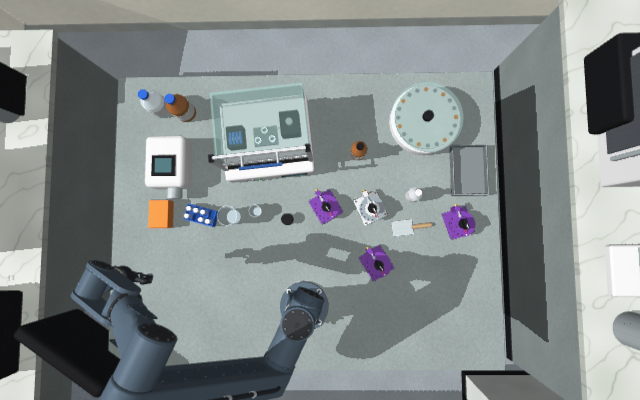

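The side view shows the analyser's sash and blue bar near (268,228), with the white selector at (345,185). In the top view the blue bar is near (265,165) and the selector near (369,207). Purple lookalikes stand around the selector.

```bash
cat >> h.py <<'E'
from scipy.spatial.transform import Rotation as Ro
_s=snap
def snap(n,f=None):
    s=_s(n,f); 
    if s['R'].size==4: s['R']=Ro.from_quat(s['R']).as_matrix()
    return s
def load(n):
    s=dict(np.load(n+'0.npz')); s['R']=Ro.from_quat(s['R']).as_matrix(); return s
E
python3 - <<'E'
from h import *
T=load('top');S=load('side')
print(proj(T,[0,0,0]),proj(S,[0,0,0]))
for s,box in((T,(205,140,115,50)),(S,(225,170,75,150))):
    x,y,w,h=box; hsv=cv2.cvtColor(s['pixels'],cv2.COLOR_RGB2HSV)
    m=cv2.inRange(hsv,(100,130,40),(125,255,255)); k=np.zeros_like(m);k[y:y+h,x:x+w]=m[y:y+h,x:x+w]
    n,l,st,c=cv2.connectedComponentsWithStats(k)
    for i in range(1,n):
        if st[i,4]>8: print(st[i],c[i]); 
    i=1+np.argmax(st[1:,4]);print(cv2.minAreaRect(np.argwhere(l==i)[:,::-1].astype(np.float32)))
def crop(s,x,y,w,h,f): return cv2.resize(s['pixels'][y:y+h,x:x+w,::-1],None,fx=f,fy=f,interpolation=cv2.INTER_CUBIC)
a=crop(T,205,140,115,50,6.5)[:, :740]; b=crop(T,345,185,50,45,6); c=crop(S,320,165,50,45,6)
out=np.zeros((600,750,3),np.uint8);out[:a.shape[0],:a.shape[1]]=a;out[328:598,:300]=b;out[328:598,310:610]=c
cv2.imwrite('pics/c1.png',out)
E
```

```text
[303.60787393 305.77164812] [448.30887772 274.17581148]
[238 162  44   8 140] [260.00714286 165.65      ]
((259.6219177246094, 165.59754943847656), (3.312946081161499, 43.289161682128906), 83.6598129272461)
[261 201  16  49 226] [268.28761062 226.24778761]
((268.6224060058594, 225.166015625), (4.895590305328369, 49.471229553222656), 14.931418418884277)
```

View pics/c1.png

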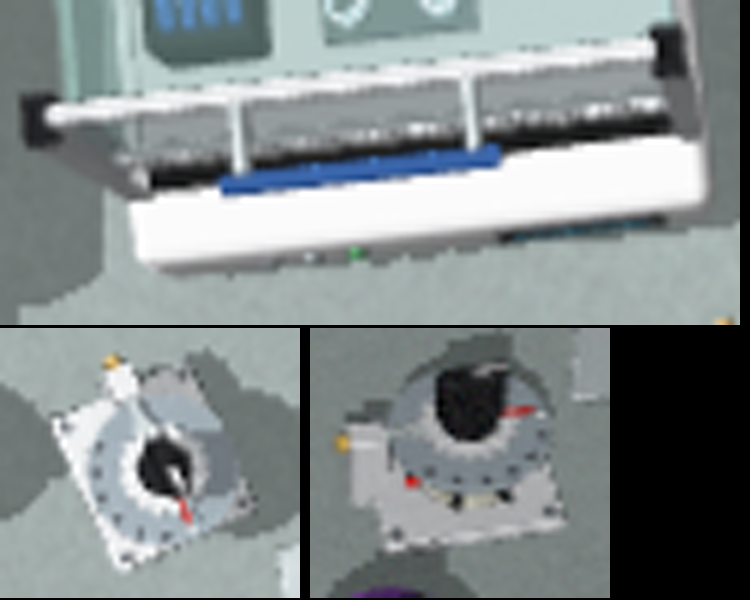

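```bash
python3 - <<'E'
from h import *
T=load('top');S=load('side')
p=tri([ray(T,260,165.6),ray(S,268.4,225.7)]);print('handle',p)
for uv in((239,168.6),(281.5,163.8)): print(plane(T,*uv,p[2]))
# selector: bar top white line, pointer tip, blob, dots in crop coords
f=lambda u,v:(345+u/6,185+(v-328)/6)
g=lambda u,v:(320+(u-310)/6,165+(v-328)/6)
print('barblob top',plane(T,*f(163,467),.085), plane(S,*g(468,405),.085))
print('tri',tri([ray(T,*f(163,467)),ray(S,*g(468,405))]))
print('ptr',plane(T,*f(186,515),.06),plane(T,*f(112,362),.06),plane(S,*g(530,411),.06))
for c in((55,425),(125,568),(250,508)):print('foot',plane(T,*f(*c),.012))
for n,uv in dict(cap=(288,219),sb=(255,211),amber=(359,149),wash=(414,194),spat=(402,228)).items(): print(n,plane(T,*uv,.06))
q=readout.sense();print(Ro.from_quat(q['tool_rot']).as_matrix().round(3))
E
```

```text
handle [0.56216713 0.13798741 0.29502494]
[0.55229186 0.21573763 0.29502494]
[0.56845977 0.05867521 0.29502494]
barblob top [ 0.41424372 -0.29358035  0.085     ] [ 0.41382982 -0.27914334  0.085     ]
tri [ 0.41584325 -0.29541612  0.06696456]
ptr [ 0.38171729 -0.31176662  0.06      ] [ 0.49049831 -0.2614614   0.06      ] [ 0.37699753 -0.30564732  0.06      ]
foot [ 0.44979205 -0.22336203  0.012     ]
foot [ 0.34555151 -0.27251823  0.012     ]
foot [ 0.38822665 -0.36358252  0.012     ]
cap [0.37275263 0.06079783 0.06      ]
sb [0.40791458 0.2015487  0.06      ]
amber [ 0.67027265 -0.24431122  0.06      ]
wash [ 0.47427638 -0.47403377  0.06      ]
spat [ 0.3310277 -0.4200109  0.06     ]
[[-0.963  0.27  -0.001]
 [ 0.27   0.963 -0.002]
 [ 0.    -0.002 -1.   ]]
```

>>> send_rows --commands "0 0 0 -1 0;0 0 0 -1 0;0 0 0 -1 0;0 0 0 -1 0;0 0 0 -1 0;0 0 0 -0.5 0;0 -1 -0.68 0 0;0 -1 -0.68 0 0;0 -1 -0.68 0 0;0 -1 -0.68 0 0;0 -1 -0.68 0 0;0 -1 -0.68 0 0;0 -1 -0.68 0 0;0 -1 -0.68 0 0;0 -1 -0.68 0 0;0 -1 -0.68 0 0;0 -1 -0.68 0 0;0 -1 -0.68 0 0;0 -1 -0.68 0 0;0 -1 -0.68 0 0" --grip_force 40

```text
t: 1.77
tcp_pos: [0.3872, 0.3415, 0.3486]
tool_rot: [0.136, 0.991, -0.0, -0.001]
force: [-0.7, 0.5, 0.6]
finger_gap: -0.003
gripper_force: 0.0
```

>>> send_rows --commands "0 -1 -0.68 0 0;0 -1 -0.68 0 0;0 -1 -0.68 0 0;0 -1 -0.68 0 0;0 -1 -0.68 0 0;0 -1 -0.68 0 0;0 -1 -0.68 0 0;0 -1 -0.68 0 0;0 -1 -0.68 0 0;0 -1 -0.68 0 0;0 -1 -0.68 0 0;0 0 0 0 0;0 0 0 0 0"

```text
t: 2.85
tcp_pos: [0.5586, 0.1382, 0.3482]
tool_rot: [0.138, 0.99, -0.0, -0.001]
force: [-0.2, -0.2, 0.4]
finger_gap: -0.001
gripper_force: 0.0
```

```bash
python3 - <<'E'
from h import *
s=snap('wrist','w1.png');t=snap('top');S=snap('side')
cv2.imwrite('pics/w1.png',np.vstack([cv2.resize(s['pixels'][:,:,::-1],(480,300)),cv2.resize(np.hstack([t['pixels'][130:210,200:320,::-1],S['pixels'][160:240,210:330,::-1]]),(480,160))]))
q=readout.sense();print(q['t'],q['tcp_pos'],q['force'],q['finger_gap'])
print(proj(s,[.562,.137,.295])*.75)
E
```

```text
3.0 [0.55744912 0.13986948 0.3488652 ] [0.44462734 0.16981234 0.36383681] 0.0010937399012685052
[240.84386941 175.92246124]
```

View pics/w1.png

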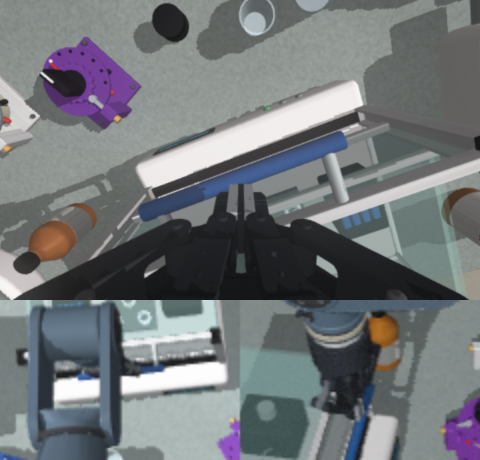

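The wrist view shows the bar's centre at about (244,175), against a predicted (241,176), so the handle estimate is right. I'll press down now.

>>> send_rows --commands "0 -0.2 0 0.5 0;0 0 0 0.5 0;0 0 0 0.5 0;0 0 0 0.3 0;0 0 0 0.3 0;0 0 0 0.3 0;0 0 0 0.3 0;0 0 0 0.3 0;0 0 0 0.3 0;0 0 0 0.3 0;0 0 0 0.3 0;0 0 0 0.3 0;0 0 0 0.3 0;0 0 0 0 0;0 0 0 0 0"

```text
t: 4.25
tcp_pos: [0.5622, 0.1373, 0.2583]
tool_rot: [0.136, 0.991, -0.001, -0.0]
force: [-0.6, -1.4, -0.6]
finger_gap: -0.002
gripper_force: 0.0
```

>>> send_rows --commands "0 0 0 0.2 0;0 0 0 0.2 0;0 0 0 0.2 0;0 0 0 0.1 0;0 0 0 0 0;0 0 0 0 0"

```text
t: 4.75
tcp_pos: [0.5628, 0.1374, 0.2469]
tool_rot: [0.136, 0.991, -0.001, 0.001]
force: [-1.5, -1.5, 9.6]
finger_gap: -0.006
gripper_force: 5.1
```

>>> send_rows --commands "0 0 0 0.15 0;0 0 0 0 0;0 0 0 0 0"

```text
t: 5.0
tcp_pos: [0.5629, 0.1374, 0.2466]
tool_rot: [0.136, 0.991, -0.001, 0.002]
force: [-6.4, -2.0, 22.8]
finger_gap: 0.004
gripper_force: 11.5
```

```bash
python3 - <<'E'
from h import *
s=snap('wrist');t=snap('side')
cv2.imwrite('pics/w2.png',np.vstack([cv2.resize(s['pixels'][:,:,::-1],(480,300)),cv2.resize(t['pixels'][160:320,200:320,::-1],(225,300)).repeat(1,0)[:, :].copy() if 0 else cv2.copyMakeBorder(cv2.resize(t['pixels'][160:320,200:320,::-1],(225,300)),0,0,0,255,0)]))
q=readout.sense();print(q['t'],q['tcp_pos'],q['force'])
E
```

```text
5.1 [0.56289821 0.13744949 0.24663455] [-5.93452306 -2.09723255 23.34973596]
```

View pics/w2.png

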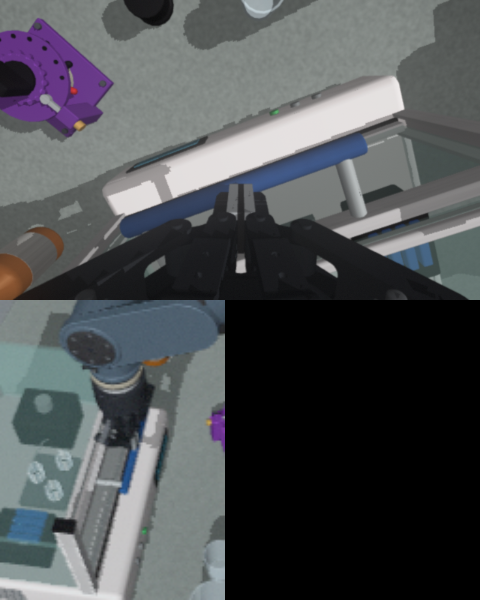

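The wrist and side views show the bar down by the white front. The stop is firm, with 23 N at TCP z = 0.2466 where I expected 0.247 at shut, so the sash is closed. Next I lift off and go over to the selector.

>>> send_rows --commands "0 0 0 -0.5 0;0 0 0 -1 0;0 0 0 -1 0;0 0 0 -1 0;40 0.06 -1 0 0;40 0.06 -1 0 0;40 0.06 -1 0 0;40 0.06 -1 0 0;40 0.06 -1 0 0;40 0.06 -1 0 0;40 0.06 -1 0 0;40 0.06 -1 0 0;40 0.06 -1 0 0;40 0.06 -1 0 0;40 0.06 -1 0 0;40 0.06 -1 0 0;40 0.06 -1 0 0;40 0.06 -1 0 0;40 0.06 -1 0 0;40 0.06 -1 0 0"

```text
t: 6.77
tcp_pos: [0.4567, -0.1656, 0.3117]
tool_rot: [0.137, 0.991, 0.0, -0.0]
force: [0.9, 0.4, -0.2]
finger_gap: 0.47
gripper_force: 0.0
```

>>> send_rows --commands "60 0.06 -1 0 0;60 0.06 -1 0 0;60 0.06 -1 0 0;60 0.06 -1 0 0;60 0.06 -1 0 0;60 0.06 -1 0 0;60 0.06 -1 0 0;60 0 0 0.5 -1;60 0 0 0.5 -1;60 0 0 0.5 -1;60 0 0 0.5 -1;60 0 0 0.5 -1;60 0 0 0.5 -1;60 0 0 0.5 -1;60 0 0 0.5 -1;60 0 0 0.5 -1;60 0 0 0 -1;60 0 0 0 0;60 0 0 0 0"

```text
t: 8.35
tcp_pos: [0.4113, -0.2973, 0.2218]
tool_rot: [-0.21, 0.978, 0.0, -0.0]
force: [-0.4, -0.4, 0.9]
finger_gap: 0.703
gripper_force: 0.0
```

```bash
python3 - <<'E'
from h import *
s=snap('wrist','w3.png');np.savez('w3.npz',pixels=s['pixels'],K=s['K'],R=s['R'],e=s['e'])
q=readout.sense();print(q['t'],q['tcp_pos'],q['q'],Ro.from_quat(q['tool_rot']).as_matrix().round(3).tolist())
print(proj(s,[.415,-.294,.105]))
E
```

```text
8.4 [ 0.41136591 -0.29741023  0.22214772] [-8.46451237e-01  3.94125769e-01  1.74234527e+00  3.40510281e-05
  1.00508832e+00 -2.83985404e+00] [[-0.912, -0.41, 0.0], [-0.41, 0.912, -0.0], [-0.0, -0.0, -1.0]]
[323.30776152 206.34772809]
```

View pics/w3.png

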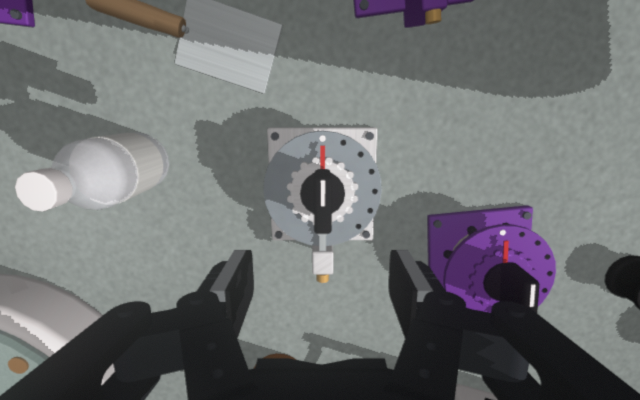

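The wrist view shows the white selector ahead at park: bar line at about (323,193), red pointer up at (322,158), dial centre about (322,189). The bar is aligned with the tool's x axis. I'll convert these to positions.

```bash
python3 - <<'E'
from h import *
s=dict(np.load('w3.npz'))
print('eye',s['e'],s['R'].round(2).tolist())
px=s['pixels'];hsv=cv2.cvtColor(px,cv2.COLOR_RGB2HSV)
k=px[165:245,295:350]; 
m=(k.max(2)<60).astype(np.uint8);print([''.join('#' if a else '.' for a in r) for r in m[::4]])
w=(hsv[175:215,310:335,2]>150)&(hsv[175:215,310:335,1]<40);v,u=np.nonzero(w);print('line',u.min()+310,u.max()+310,v.min()+175,v.max()+175)
print('dial',plane(s,322.3,189,.054),'white dot',plane(s,322,139,.054))
for v in(180,193,207):print(v,plane(s,323,v,.105))
a=.44-.0
for h in(.054,.105):print(h,[proj(s,np.array([.415,-.294,h])+r*np.array([.912,.41,0])).round() for r in(-.023,0,.023)])
E
```

```text
eye [ 0.34887868 -0.32610665  0.35690259] [[-0.41, 0.88, 0.25], [0.91, 0.39, 0.11], [0.0, 0.27, -0.96]]
['.......................................................', '.......................................................', '...................################....................', '..............###########################..............', '..........##############........#############..........', '.......##################.......###############........', '.......##################.......################.......', '......###################.......#################......', '.......##################......#################.......', '........#################......################........', '..........###############......##############..........', '.............############################..............', '...................#################...................', '....................###############....................', '....................###############....................', '....................###############....................', '....................################...................', '.......................................................', '.......................................................', '.......................................................']
line 310 334 180 214
dial [ 0.4137957  -0.29508882  0.054     ] white dot [ 0.37302473 -0.31373542  0.054     ]
180 [ 0.39632878 -0.30267895  0.105     ]
193 [ 0.40548791 -0.29854845  0.105     ]
207 [ 0.41557151 -0.29400104  0.105     ]
0.054 [array([323., 166.]), array([323., 191.]), array([323., 215.])]
0.105 [array([323., 177.]), array([323., 206.]), array([323., 234.])]
```

>>> send_rows --commands "60 -0.2 0.07 0 0.3;60 0 0 1 0;60 0 0 1 0;60 0 0 1 0;60 0 0 1 0;60 0 0 1 0;60 0 0 0.8 0;60 0 0 0.5 0;60 0 0 0.4 0;60 0 0 0.3 0;60 0 0 0 0;60 0 0 0 0"

```text
t: 9.4
tcp_pos: [0.4146, -0.2947, 0.0826]
tool_rot: [-0.2, 0.98, -0.0, 0.0]
force: [-0.7, 0.0, 0.5]
finger_gap: 0.703
gripper_force: 0.0
```

```bash
python3 - <<'E'
from h import *
s=snap('wrist','w4.png')
q=readout.sense();print(q['t'],q['tcp_pos'],q['q'],q['force'])
E
```

```text
9.45 [ 0.41474221 -0.29477796  0.08288465] [-8.37824556e-01  6.26704007e-01  1.85142694e+00  9.05207955e-06
  6.62108835e-01 -2.81187931e+00] [-0.30842978  0.07322849 -0.18515303]
```

View pics/w4.png

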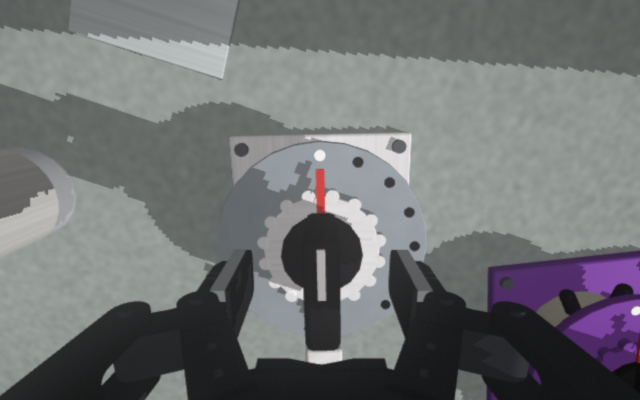

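The bar sits centred between the open fingers at (320,275). The pointer is on the white park dot, and the black dots follow clockwise. I'll grip it and start turning.

>>> send_rows --commands "5 0 0 0 0;5 0 0 0 0;5 0 0 0 0;5 0 0 0 0;5 0 0 0 0;5 0 0 0 0;5 0 0 0 0;5 0 0 0 0;5 0 0 0 0.25;5 0 0 0 0.5;5 0 0 0 0.5;5 0 0 0 0.5;5 0 0 0 0.5;5 0 0 0 0.5;5 0 0 0 0.5;5 0 0 0 0.5;5 0 0 0 0.5" --grip_force 80

```text
t: 10.87
tcp_pos: [0.4144, -0.2942, 0.0829]
tool_rot: [-0.053, 0.999, -0.0, 0.0]
force: [-0.8, 1.4, 5.7]
finger_gap: 0.152
gripper_force: 78.2
```

>>> send_rows --commands "5 0 0 0 0.5;5 0 0 0 0.5;5 0 0 0 0.5;5 0 0 0 0.5;5 0 0 0 0.5;5 0 0 0 0.5;5 0 0 0 0.5;5 0 0 0 0.5;5 0 0 0 0.5;5 0 0 0 0.5;5 0 0 0 0.5;5 0 0 0 0.5;5 0 0 0 0.5;5 0 0 0 0.5;5 0 0 0 0.5;5 0 0 0 0.5;5 0 0 0 0.5;5 0 0 0 0.5;5 0 0 0 0.5;5 0 0 0 0"

```text
t: 12.53
tcp_pos: [0.4145, -0.2937, 0.0829]
tool_rot: [0.275, 0.961, 0.0, 0.0]
force: [1.4, 3.5, 6.8]
finger_gap: 0.15
gripper_force: 78.3
```

>>> send_rows --commands "5 0 0 0 0.4;5 0 0 0 0.4;5 0 0 0 0.4;5 0 0 0 0.4;5 0 0 0 0.4;5 0 0 0 0.4;5 0 0 0 0;5 0 0 0 0;5 0 0 0 0"

```text
t: 13.28
tcp_pos: [0.4146, -0.2937, 0.0829]
tool_rot: [0.354, 0.935, 0.0, 0.0]
force: [1.2, 3.0, 6.6]
finger_gap: 0.155
gripper_force: 78.2
```

```bash
python3 - <<'E'
from h import *
s=snap('wrist','w5.png')
q=readout.sense();print(q['t'],q['tcp_pos'],q['q'],q['force'],q['ft_torque'],q['gripper_force'],q['finger_gap'])
M=Ro.from_quat(q['tool_rot']).as_matrix();print('tool yaw',np.degrees(np.arctan2(M[1,0],M[0,0])))
hsv=cv2.cvtColor(s['pixels'],cv2.COLOR_RGB2HSV)
m=cv2.inRange(hsv,(0,170,120),(6,255,255))|cv2.inRange(hsv,(174,170,120),(180,255,255))
n,l,st,c=cv2.connectedComponentsWithStats(m)
for i in range(1,n):
    if st[i,4]>40:
        v,u=np.nonzero(l==i);print(st[i]);a,b=plane(s,u[v.argmin()],v.min(),.062),plane(s,u[v==v.max()].mean(),v.max(),.062);d=a-b
        print('pointer',a,b,np.degrees(np.arctan2(d[1],d[0])), 'from axis',np.degrees(np.arctan2(a[1]+.2945,a[0]-.4145)))
E
```

```text
13.3333 [ 0.41458403 -0.2936896   0.08291869] [-8.37070837e-01  6.26369974e-01  1.85229639e+00  1.34259419e-03
  6.63197411e-01 -1.68465755e+00] [0.87268467 3.79543875 6.54275402] [ 0.50055211 -0.20067182  0.09972556] 78.24255466461182 0.1523632301321725
tool yaw 138.50252036626057
```

View pics/w5.png

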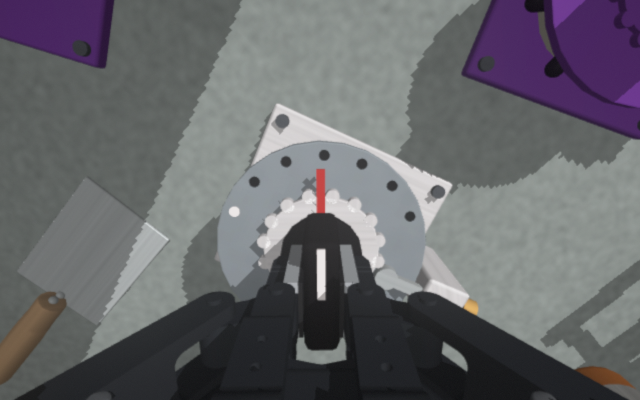

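The pointer at (321,170) is about 1° short of the third black dot at (324,155), and the bar is firmly gripped. A small nudge should finish it.

>>> send_rows --commands "5 0 0 0 0.2;5 0 0 0 0.15;5 0 0 0 0;5 0 0 0 0;5 0 0 0 0;5 0 0 0 0;5 0 0 0 0;5 0 0 0 0;5 0 0 0 0"

```text
t: 14.08
tcp_pos: [0.4146, -0.2936, 0.0829]
tool_rot: [0.366, 0.931, 0.0, 0.0]
force: [0.9, 3.1, 7.5]
finger_gap: 0.15
gripper_force: 78.3
```

```bash
python3 - <<'E'
from h import *
s=snap('wrist','w6.png');t=snap('side')
hsv=cv2.cvtColor(t['pixels'],cv2.COLOR_RGB2HSV);k=np.zeros(hsv.shape[:2],np.uint8)
m=cv2.inRange(hsv,(100,130,40),(125,255,255));k[170:320,225:300]=m[170:320,225:300]
n,l,st,c=cv2.connectedComponentsWithStats(k);i=1+np.argmax(st[1:,4]);print('blue',st[i],c[i])
for z in(.232,.295):print(z,proj(t,[.562,.137,z]))
q=readout.sense();print(q['t'],q['qd'].round(4),q['gripper_force'])
M=Ro.from_quat(q['tool_rot']).as_matrix();print('tool yaw',np.degrees(np.arctan2(M[1,0],M[0,0])))
E
```

```text
blue [263 216  16  47 189] [270.70899471 240.38624339]
0.232 [270.92960426 237.80152833]
0.295 [268.4059829 225.4139734]
14.1833 [-0.0023  0.0014  0.0013  0.      0.0007  0.0005] 78.2714831829071
tool yaw 137.10844729081933
```

View pics/w6.png

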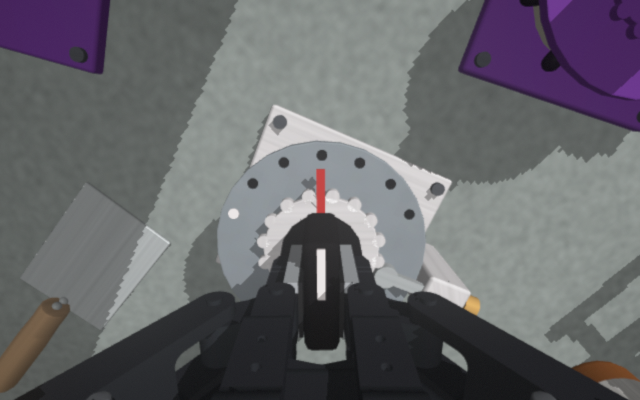

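The pointer (321,170) now lines up with the third black dot (321,155). In the side view the blue bar's centroid is at the shut-height position, and the arm is still, so I'm handing in.

```bash
python3 -c "
from station import sign_off
print(sign_off())"
```

```text
the job is handed in; nothing more can be done
None
```

I slid the sash fully shut, then turned the selector three clicks clockwise and handed in with it held steady at the third stop under a 78 N grip; the hand-in returned no verdict.

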